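Lock off the bench socket under its push-latch cover

TASK

The jigsaw's blade is to be changed, so lock off the bench socket first: press the flush cover of the grey switch box so that it pops open, push the round button inside fully down (it stays down) without pressing the square one, then push the cover shut until it latches again and let go. Do it all by pushing with the fingertips or the outside of the fingers: pick nothing up, and leave the things standing round the box where they are.

Things in the scene. Friction and masses are not known exactly. Their poses are not given: they have to be found in the camera images.
- switch_box: Low grey box screwed to the bench, 84 (x) x 104 (y) x 48 mm high, a 22 mm foot lug on each y side. Origin: centre of its underside. x runs from its front wall (robot side) to its hinge side at the back, y to its left, z up. The opening in its top, 68 x 92 mm, is closed flush by the cover; in the well below, a round button on the left (+y) and a square one on the right (-y), 44 mm apart.
- cover (a joint): Plate 64 x 88 x 4 mm, hinged at its rear edge, push-push latch. Rad: 0 latched flush, positive open. Pressed to its stop (-0.09: 4 mm at the pad, 2 to 4 N; -0.075 will do) and let go, it springs up in 2 s to about 1.25, inner side to the robot (yields back to 1.8). To shut: push it round from behind (outer side) and down to the stop, let go: it stays at 0; a further press would reopen it.
- cover_pad (a point): Point on the cover's outer face, at the middle of the ribbed press pad, 42 mm from the hinge line and 22 mm from the front edge, moving with the cover. x towards the hinge along the plate, y along the hinge, z out of the outer face (up when shut).
- cover_hinge (a point): Middle of the hinge line, fixed in the box, 34 mm behind the box's centre and 46 mm above the bench (half-way through the cover's thickness); the line runs along the box's y.
- round_button (a joint): Round push button under the cover, 22 mm diameter. Travel in m: 0 right up (may start as much as 0.0015 in), 0.007 fully down. No spring: it takes about 2 N to move and stays where it is pushed.
- round_button_top (a point): Centre of the round button's top face, moving with it: 14 mm below the box's rim when up, 43 mm in front of the hinge line and 22 mm to the left (+y of the box) of the middle.
- square_button (a joint): Square push button beside it, 19 x 19 mm, spring return (about 1 N to start it, 3.5 N fully in). Travel in m: 0 up, 0.007 fully down. Leave it alone.
- square_button_top (a point): Centre of the square button's top face, 43 mm in front of the hinge line and 22 mm to the right of the middle.
- screw_jar: Jar with a dark screw lid, 64 mm diameter, 73 mm high, loose, to the right of and behind the box. Origin: centre of its underside.
- tape_measure: Tape measure standing on edge, 35 x 77 x 69 mm high, loose, to the left of the box. Origin: centre of its underside.
- sanding_block: Wooden sanding block, 67 x 112 x 28 mm high, loose, in front of the box. Origin: centre of its underside.
- offcut_0: Wood off-cut, 45 x 60 x 20 mm high, loose, in front of the box on the left. Origin: centre of its underside.
- try_square: Try square lying flat, 166 x 107 x 16 mm high, loose, behind the box. Origin: centre of its underside.

How it is judged:
By the outcome, as a careful person would: the job done as asked, in the order asked, and still so for the second after the job is handed in, with the robot touching nothing.
It also fails if it takes over 51 s, if anything falls off the work surface, if the arm or the gripper's body presses on something with over 40 N, if the wrist force passes 120 N, or if a joint passes its speed limit or range.

ROBOT

A 6-joint arm with a two-finger parallel gripper is mounted at the origin on the work surface; the furniture and walls round the work are solid. World frame = base frame: x ahead of the robot, y to its left, z up, the work surface at z = 0. Lengths are in m, angles in degrees, forces in N, time in s.
With the tool pointing down it reaches from about 0.425 to 0.925 m from the base axis. Payload 12.5 kg.
Tool frame: the origin (TCP) lies on the mounting face of the last link; the fingertips stand robot.tip_extent ahead of it and the grasp point (between the pads) lies 155 mm ahead of it (robot.tip_extent is the distance from the TCP to the fingertips, in m); z points along the fingers, y is the line along which they close (so a half turn about z gives the same grasp; the last joint's range is limited). The gripper opens to 85 mm and grips with 20 to 120 N. Pads are 22 mm wide; open, the fingers measure 114 mm over their backs; the gripper's body (76 mm by 85 mm) begins 54 mm behind the grasp point. The pads swing forward as they close: fully open they stand 13 mm farther back than shut.
Start: joints at [66.429, 28.126, 89.318, -0, 62.55, -6.05], TCP at [0.188, 0.596, 0.405] pointing down, gripper open.
Joint ranges: [-177.58, 177.58], [-47.91, 125.51], [2.72, 160], [-65.01, 245.01], [3.68, 167.84], [-153.87, 153.87]. Speed limits (degrees/s): [127.2, 127.2, 159.86, 180, 180, 180].

INTERFACE

Orientations are given as a 3x3 rotation matrix whose columns are the frame's x, y, z axes.
In Python, from workcell import robot gives the robot as it stands.
- The arm moves only by the tool jog_arm, never from a script. Its argument "commands" is a list of rows, each a list of 2 entries, a list of its own where there are three numbers: the shift along the tool's x, y, z in cm, then the turn about the tool's z in degrees. In form: [[[tx, ty, tz], turn], ...]. A call has 1 to 5 rows; each row is the pose to reach, as a shift and turn from the pose commanded when the call began, along the tool's axes at that moment; what a row does not reach only later rows make up. A row lasts 1/12 s, in which the tool goes at most 41.7 mm and 7.16 degrees, less where a joint would pass 70% of its speed; a pose out of reach is approached as far as the arm can. A call with a gripper value outside its range is refused whole. "claw" is the finger opening in cm, from 0 to 8.54, set as the call begins (left out, the last holds). The fingers move at their own pace and stop on an object; the grip force is fixed at half the most. Time passes only in rows, so rows that repeat a pose let the fingers close. It gives the time, the measured TCP pose, the force, the opening and the grip force at its end, in the units of the state.
- robot.get_state(): the state, without advancing time (a new reading comes with each control period).
- robot.camera(name): name is "side" or "top"; returns a dict with "color" (400x640x3 uint8, blue, green, red), "mtx" (3x3 intrinsics, pixels), "dist_coeffs" ([k1, k2, p1, p2, k3] as OpenCV has them; the pictures are not rectified), "rvec" (rotation vector, rad) and "tvec" (3), from world to camera coordinates, as OpenCV has them. Camera axes: x right, y down, z forward; pixel columns grow to the right and rows downward; lengths in m; the calibration is good to about 2 mm. A picture is of the moment at which its call begins. There is no depth.
- robot.job_done(): hands the job in; it is judged then, once.
The state is a dict: "t": time; "joints": joint angles; "qvel": joint speeds; "joint_efforts": joint torques, N m; "ee_pos": TCP position; "orientation": TCP orientation; "wrist_force": force on the tool from outside, world axes, zero at the start; "torque": the same for the moment, N m; "finger_gap": opening from 0.0 (shut) to 1.0 (fully open); "grip_force": force on a finger pad.
Only numpy, scipy, OpenCV 4.12 (cv2) and the standard library are available. Lean on these libraries where they do the work, as an engineer would, in place of code of your own. Each camera call takes 0.05 s, during which the arm holds its last target. There are 200 camera calls.

## Working session

There is one attempt and no reset: what is moved stays moved. The work goes in short steps, Python scripts to look and compute and a tool call to move; the robot and the scene stay as the last step left them, time stands still between calls to the robot, and variables do not carry over. Pictures are saved under pics/ and viewed, at most 10 in all, crops included, and the job is handed in when it is done.

Besides the shell and the picture viewer there is one more tool, called after "Call:" as a command line: name --argument value ..., lists and objects as JSON in quotes. jog_arm: Moves the arm, as the interface text tells. Its arguments: {"type":"object","properties":{"commands":{"type":"array"},"claw":{"type":"number"}},"required":["commands"]}

```bash
mkdir -p pics; ls
python3 - <<'E'
from workcell import robot
import cv2,numpy as np
print(robot.tip_extent); s=robot.get_state(); print(s)
for n in("side","top"):
    c=robot.camera(n); cv2.imwrite(f"pics/{n}0.png",c["color"]); print(n,c["mtx"],c["dist_coeffs"],c["rvec"],c["tvec"], -cv2.Rodrigues(np.array(c["rvec"]))[0].T@np.array(c["tvec"]).ravel())
E
```

```text
pics
0.1734
{'t': 0.0, 'joints': array([ 6.64292384e+01,  2.81663101e+01,  8.93508077e+01,  2.50199193e-03,
        6.25493670e+01, -6.05009097e+00]), 'qvel': array([-0.06380447,  0.00316258,  0.00652739, -0.02823527,  0.08005451,
       -0.02525282]), 'joint_efforts': array([ 2.31318672e-04, -6.18418980e+01, -2.61607021e+01, -1.06702562e-04,
        3.86057189e-03,  2.16348172e-05]), 'ee_pos': array([0.18811587, 0.59598667, 0.40410007]), 'orientation': array([[-9.53602296e-01,  3.01068783e-01, -4.99532063e-04],
       [ 3.01069154e-01,  9.53601733e-01, -1.04806891e-03],
       [ 1.60813810e-04, -1.14983461e-03, -9.99999326e-01]]), 'wrist_force': array([ 0.21687769, -0.88040661,  0.87746028]), 'torque': array([-0.0108403 ,  0.00675778, -0.05350575]), 'grip_force': 0.0, 'finger_gap': 0.9983276984569691}
side [[435.2434672    0.         325.56807499]
 [  0.         435.2434672  203.53763981]
 [  0.           0.           1.        ]] [-0.05784421  0.          0.          0.          0.        ] [ 2.13971841 -0.6023738   0.27966319] [-0.34897007  0.3314979   0.53870188] [ 0.18714015 -0.38655251  0.58088416]
top [[455.51093104   0.         330.02174103]
 [  0.         455.51093104 191.54557988]
 [  0.           0.           1.        ]] [0.0428744 0.        0.        0.        0.       ] [ 2.13886793 -2.13420012  0.20912329] [0.19106558 0.53224624 0.85059739] [0.37359097 0.20788918 0.92764213]
```

View pics/side0.png

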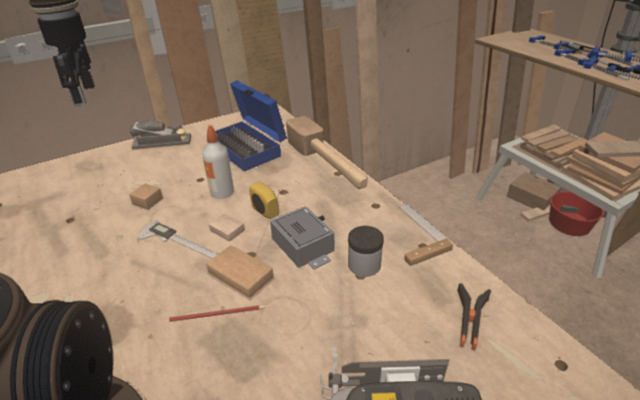

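View pics/top0.png

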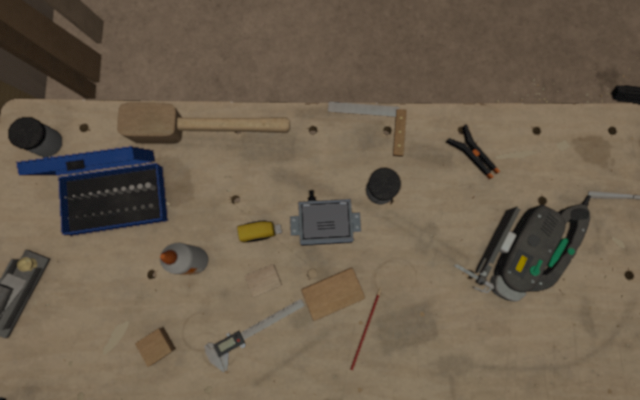

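Side view: the grey box is at about (302,235), jar at (365,250), tape at (264,200), sanding block at (240,270). Top view: the box spans about (300..353, 200..245), jar at (383,185), tape at (256,231), block at (333,293). I'll enlarge the box in both views.

Run:
```python
import cv2,numpy as np
a=cv2.imread("pics/top0.png")[180:265,280:410]; b=cv2.imread("pics/side0.png")[195:280,250:380]
f=lambda i:cv2.resize(i,None,fx=6,fy=3.5*6/6*1,interpolation=3)
f=lambda i:cv2.resize(i[:, :],(780,510),interpolation=cv2.INTER_CUBIC)
cv2.imwrite("pics/tc.png",f(a)); cv2.imwrite("pics/sc.png",f(b))
```

```text
(no output)
```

View pics/tc.png

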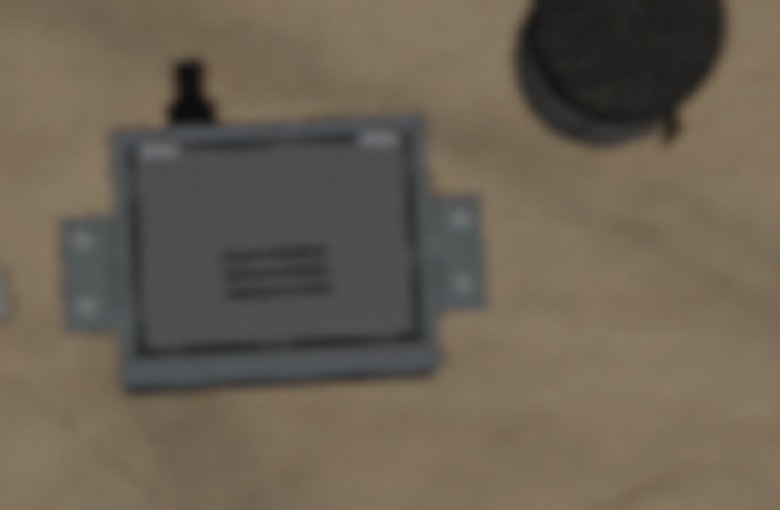

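View pics/sc.png

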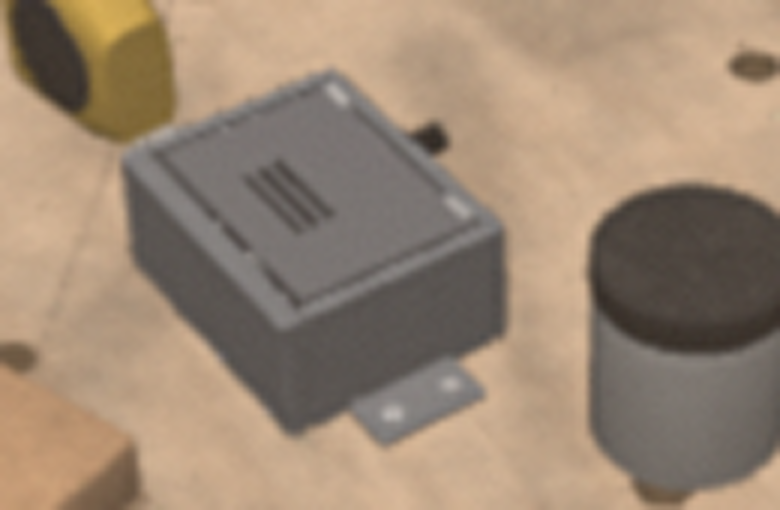

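Top crop: rim corners BL (112,132), BR (423,117), FR (436,364), FL (126,378); pad at (276,272). Side crop: BL (332,72), BR (503,228), FR (287,325), FL (126,155); pad at (290,197).

```bash
cat > h.py <<'E'
from workcell import robot
import cv2,numpy as np
from scipy.optimize import least_squares
C={n:robot.camera(n) for n in("side","top")}
A=lambda x:np.array(x,float)
def tri(ps,pt):
    M=[];U=[]
    for n,p in(("side",ps),("top",pt)):
        c=C[n];U.append(cv2.undistortPoints(A(p).reshape(-1,1,2),A(c["mtx"]),A(c["dist_coeffs"])).reshape(-1,2).T)
        M.append(np.c_[cv2.Rodrigues(A(c["rvec"]))[0],A(c["tvec"]).ravel()])
    X=cv2.triangulatePoints(M[0],M[1],U[0],U[1]);return (X[:3]/X[3]).T
def proj(n,P):
    c=C[n];return cv2.projectPoints(A(P).reshape(-1,1,3),A(c["rvec"]),A(c["tvec"]),A(c["mtx"]),A(c["dist_coeffs"]))[0].reshape(-1,2)
def ray(n,p,z):
    c=C[n];u=cv2.undistortPoints(A(p).reshape(-1,1,2),A(c["mtx"]),A(c["dist_coeffs"])).reshape(-1,2)
    R=cv2.Rodrigues(A(c["rvec"]))[0];o=-R.T@A(c["tvec"]).ravel();d=np.c_[u,np.ones(len(u))]@R
    return o+d*((z-o[2])/d[:,2])[:,None]
E
python3 - <<'E'
from h import *
np.set_printoptions(precision=4,suppress=True)
T=A([[112,132],[423,117],[436,364],[126,378],[276,272]])/6+[280,180]
S=A([[332,72],[503,228],[287,325],[126,155],[290,197]])/6+[250,195]
print(tri(S,T))
L=A([[42,52,48],[42,-52,48],[-42,-52,48],[-42,52,48],[-8,0,48]])/1e3
def pose(p):
    c,s=np.cos(p[2]),np.sin(p[2]);return L@A([[c,s,0],[-s,c,0],[0,0,1]])+[p[0],p[1],0]
f=lambda p:np.r_[proj("side",pose(p))-S,proj("top",pose(p))-T].ravel()
r=least_squares(f,[.6,.2,0]);print(r.x,np.degrees(r.x[2]),r.fun.round(1))
# neighbours: jar lid, tape, block, offcut in top
print(ray("top",[[383,185]],.073),ray("top",[[240,240],[273,222]],.069),ray("top",[[303,292],[355,269],[364,295],[310,320]],.028))
E
```

```text
[[0.5113 0.2538 0.0421]
 [0.5168 0.1517 0.043 ]
 [0.4366 0.148  0.0433]
 [0.431  0.2482 0.0438]
 [0.4658 0.1998 0.0444]]
[0.473 0.199 0.055] 3.1537013323369436 [ 0.3 -2.3  1.  -1.5 -1.1 -0.3 -1.5 -1.3 -0.4 -0.9  0.1 -0.8  1.4 -1.
  2.   0.8 -0.4  1.4  0.8 -0. ]
[[0.54   0.0913 0.073 ]] [[0.435  0.3609 0.069 ]
 [0.4688 0.3002 0.069 ]] [[0.3384 0.2438 0.028 ]
 [0.382  0.1432 0.028 ]
 [0.3328 0.1263 0.028 ]
 [0.2866 0.2299 0.028 ]]
```

```bash
cat > rel.py <<'E'
from h import *
B=A([.473,.199]);
def rel(p,tipz,box=None):  # target tip centre xy, tip height -> tool-frame shift cm, from measured pose
    s=robot.get_state();d=A([*p,tipz+robot.tip_extent])-s["ee_pos"]
    return (s["orientation"].T@d*100).round(2)
E
python3 - <<'E'
from rel import *
np.set_printoptions(precision=4,suppress=True)
k=(.5-3)/6
T=(A([[112,132],[423,117],[436,364],[126,378],[276,272]])+.5)/6-.5+[280,180]
S=(A([[332,72],[503,228],[287,325],[126,155],[290,197]])+.5)/6-.5+[250,195]
print(tri(S,T))
L=A([[42,52,48],[42,-52,48],[-42,-52,48],[-42,52,48],[-8,0,48]])/1e3
def pose(p):
    c,s=np.cos(p[2]),np.sin(p[2]);return L@A([[c,s,0],[-s,c,0],[0,0,1]])+[p[0],p[1],p[3] if len(p)>3 else 0]
f=lambda p:np.r_[proj("side",pose(p))-S,proj("top",pose(p))-T].ravel()
for p0 in([.6,.2,0],[.6,.2,0,0]):
  r=least_squares(f,p0);print(r.x,np.degrees(r.x[2]),r.fun.round(1))
r=least_squares(f,[.6,.2,0]).x
c,s=np.cos(r[2]),np.sin(r[2]);p=r[:2]+A([[c,-s],[s,c]])@[-.014,0]
print(p,rel(p,.10), ray("top",[[170,255]],.2))
E
```

```text
[[0.5115 0.2548 0.0426]
 [0.5171 0.1528 0.0433]
 [0.4369 0.149  0.0435]
 [0.4312 0.2491 0.0443]
 [0.466  0.2008 0.0448]]
[0.4733 0.2001 0.0551] 3.159126418160249 [ 0.6 -2.2  1.2 -1.5 -0.8 -0.3 -1.2 -1.2 -0.1 -0.8 -0.  -0.6  1.3 -0.8
  1.8  1.1 -0.5  1.6  0.6  0.2]
[ 0.4743  0.2016  0.0554 -0.0047] 3.176973552009557 [ 0.8 -0.9  1.3 -0.2 -0.5  1.  -0.8  0.1  0.1  0.4 -0.7 -0.7  0.3 -0.9
  0.9  0.7 -1.2  1.3 -0.2 -0.1]
[0.4593 0.1993] [-37.81 -29.66  13.12] [[0.4023 0.4453 0.2   ]]
```

Call:
jog_arm --commands '[[[-37.8, -29.7, 0], -20.7], [[-37.8, -29.7, 0], -20.7], [[-37.8, -29.7, 0], -20.7], [[-37.8, -29.7, 0], -20.7], [[-37.8, -29.7, 0], -20.7]]' --claw 0

```text
t: 0.72
ee_pos: [0.3054, 0.4234, 0.4048]
orientation: [[-0.998, -0.057, 0.0], [-0.057, 0.998, 0.0], [-0.0, 0.0, -1.0]]
wrist_force: [0.9, 0.4, 0.3]
finger_gap: 0.295
grip_force: 0.0
```

Call:
jog_arm --commands '[[[-14.1, -23.2, 0], 0], [[-14.1, -23.2, 0], 0], [[-14.1, -23.2, 0], 0], [[-14.1, -23.2, 4], 0], [[-14.1, -23.2, 8], 0]]'

```text
t: 1.13
ee_pos: [0.4194, 0.2581, 0.3728]
orientation: [[-0.998, -0.055, 0.005], [-0.055, 0.998, 0.002], [-0.005, 0.002, -1.0]]
wrist_force: [0.7, 1.0, -0.1]
finger_gap: -0.001
grip_force: 0.0
```

Call:
jog_arm --commands '[[[0, 0, 0], 0]]'

```text
t: 1.22
ee_pos: [0.4203, 0.256, 0.3684]
orientation: [[-0.999, -0.051, -0.003], [-0.051, 0.999, -0.002], [0.003, -0.002, -1.0]]
wrist_force: [-0.2, 0.2, -0.3]
finger_gap: -0.003
grip_force: 0.0
```

Call:
jog_arm --commands '[[[-3.7, -5.8, 3], 0], [[-3.7, -5.8, 6], 0], [[-3.7, -5.8, 9], 0], [[-3.7, -5.8, 11], 0], [[-3.7, -5.8, 11], 0]]'

```text
t: 1.63
ee_pos: [0.4579, 0.2037, 0.2576]
orientation: [[-0.999, -0.054, -0.006], [-0.054, 0.999, -0.002], [0.006, -0.001, -1.0]]
wrist_force: [-0.2, 0.2, -0.5]
finger_gap: 0.001
grip_force: 0.0
```

Call:
jog_arm --commands '[[[0, 0, 0], 0]]'

```text
t: 1.72
ee_pos: [0.4584, 0.2045, 0.2609]
orientation: [[-0.998, -0.056, -0.002], [-0.056, 0.998, -0.0], [0.002, -0.0, -1.0]]
wrist_force: [0.0, 1.0, 0.7]
finger_gap: 0.0
grip_force: 0.0
```

Run:
```python
from rel import *
s=robot.get_state();print(s["ee_pos"])
a=C["top"]["color"][150:265,270:400];b=C["side"]["color"][150:265,245:375]
cv2.imwrite("pics/p1.png",cv2.resize(np.hstack([a,b]),None,fx=3,fy=3,interpolation=2))
```

```text
[0.45850479 0.20479587 0.26247176]
```

View pics/p1.png

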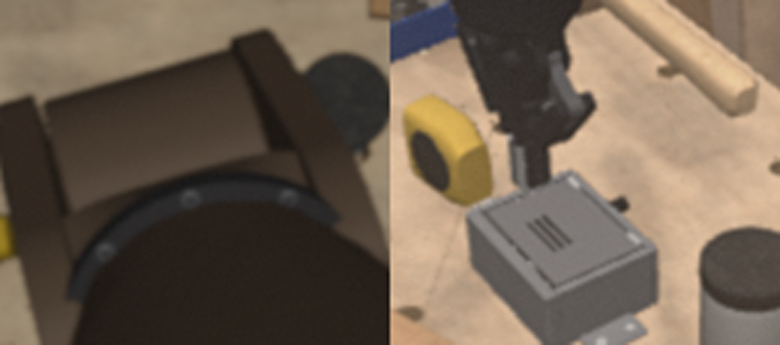

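The side view shows the closed fingertips at about pixel (293,212), above the rear-left part of the cover. Top view is blocked by the wrist. I'll check against the projection.

Run:
```python
from rel import *
np.set_printoptions(precision=4,suppress=True)
s=robot.get_state();print(s["t"],s["ee_pos"],s["wrist_force"])
e=s["ee_pos"];z=e[2]-robot.tip_extent;print(z)
R=s["orientation"]
P=[e+R@A([x,y,robot.tip_extent]) for x in(-.011,.011) for y in(-.014,.014)]
print(proj("side",P), (proj("side",P)-[245,150])*3+[390,0])
```

```text
1.9167 [0.4584 0.2047 0.2627] [ 0.7756 -0.0603  0.4432]
0.08925976099987748
[[301.121  210.8332]
 [293.4105 203.5203]
 [290.9195 215.0929]
 [283.3555 207.5964]] [[558.3631 182.4997]
 [535.2314 160.5608]
 [527.7585 195.2787]
 [505.0665 172.7892]]
```

Call:
jog_arm --commands '[[[0, -0.4, 2], 0], [[0, -0.4, 3.6], 0], [[0, -0.4, 3.6], 0], [[0, -0.4, 3.6], 0]]'

```text
t: 2.25
ee_pos: [0.4586, 0.2005, 0.2257]
orientation: [[-0.998, -0.056, 0.0], [-0.056, 0.998, 0.0], [-0.0, 0.0, -1.0]]
wrist_force: [0.3, 0.5, 0.7]
finger_gap: 0.0
grip_force: 0.0
```

Call:
jog_arm --commands '[[[0, 0, 0.3], 0], [[0, 0, 0.5], 0], [[0, 0, 0.5], 0]]'

```text
t: 2.5
ee_pos: [0.4588, 0.2004, 0.2207]
orientation: [[-0.998, -0.056, 0.002], [-0.056, 0.998, 0.001], [-0.002, 0.0, -1.0]]
wrist_force: [0.2, 1.7, 2.1]
finger_gap: -0.002
grip_force: 1.1
```

Call:
jog_arm --commands '[[[0, 0, 0.2], 0], [[0, 0, 0.2], 0]]'

```text
t: 2.67
ee_pos: [0.4587, 0.2004, 0.2184]
orientation: [[-0.998, -0.056, 0.001], [-0.056, 0.998, 0.001], [-0.001, 0.0, -1.0]]
wrist_force: [1.3, 1.8, 3.3]
finger_gap: 0.001
grip_force: 1.4
```

Call:
jog_arm --commands '[[[0, 0, 0.15], 0], [[0, 0, 0.15], 0]]'

```text
t: 2.83
ee_pos: [0.4588, 0.2004, 0.2174]
orientation: [[-0.998, -0.055, 0.002], [-0.055, 0.998, 0.001], [-0.002, 0.001, -1.0]]
wrist_force: [-1.5, 1.9, 12.9]
finger_gap: -0.001
grip_force: 6.4
```

Call:
jog_arm --commands '[[[0, 0, -3], 0], [[0, 0, -7], 0], [[2, 0, -10], 0], [[2, 0, -10], 0], [[2, 0, -10], 0]]'

```text
t: 3.25
ee_pos: [0.438, 0.1991, 0.3179]
orientation: [[-0.998, -0.056, 0.003], [-0.056, 0.998, 0.001], [-0.003, 0.001, -1.0]]
wrist_force: [-0.6, -0.1, -0.4]
finger_gap: 0.002
grip_force: 0.0
```

Call:
jog_arm --commands '[[[0, 0, 0], 0], [[0, 0, 0], 0], [[0, 0, 0], 0], [[0, 0, 0], 0], [[0, 0, 0], 0]]'

```text
t: 3.67
ee_pos: [0.4388, 0.1991, 0.3158]
orientation: [[-0.998, -0.055, -0.001], [-0.055, 0.998, -0.0], [0.001, -0.0, -1.0]]
wrist_force: [-0.0, -0.4, -0.1]
finger_gap: -0.001
grip_force: 0.0
```

Call:
jog_arm --commands '[[[0, 0, 0], 0], [[0, 0, 0], 0], [[0, 0, 0], 0], [[0, 0, 0], 0], [[0, 0, 0], 0]]'

```text
t: 4.08
ee_pos: [0.4386, 0.1991, 0.3165]
orientation: [[-0.998, -0.055, 0.0], [-0.055, 0.998, 0.0], [-0.0, 0.0, -1.0]]
wrist_force: [-0.3, 0.2, -0.2]
finger_gap: -0.003
grip_force: 0.0
```

Call:
jog_arm --commands '[[[0, 0, 0], 0], [[0, 0, 0], 0], [[0, 0, 0], 0], [[0, 0, 0], 0], [[0, 0, 0], 0]]'

```text
t: 4.5
ee_pos: [0.4386, 0.1991, 0.3166]
orientation: [[-0.998, -0.055, 0.0], [-0.055, 0.998, 0.0], [-0.0, 0.0, -1.0]]
wrist_force: [1.3, 0.4, -0.4]
finger_gap: -0.001
grip_force: 0.0
```

Call:
jog_arm --commands '[[[0, 0, 0], 0], [[0, 0, 0], 0], [[0, 0, 0], 0], [[0, 0, 0], 0], [[0, 0, 0], 0]]'

```text
t: 4.92
ee_pos: [0.4386, 0.1991, 0.3165]
orientation: [[-0.998, -0.055, -0.0], [-0.055, 0.998, 0.0], [0.0, 0.0, -1.0]]
wrist_force: [0.2, -0.3, 0.1]
finger_gap: 0.006
grip_force: 0.0
```

Run:
```python
from rel import *
b=C["side"]["color"][170:280,245:385]
cv2.imwrite("pics/p2.png",cv2.resize(b,None,fx=5,fy=5,interpolation=2))
s=robot.get_state();print(s["t"],s["ee_pos"],s["wrist_force"])
# expected button tops (local) from box pose, image coords in crop
c,q=np.cos(.0555),np.sin(.0555)
loc=lambda p:A([.4738+c*p[0]-q*p[1],.2008+q*p[0]+c*p[1],p[2]])
for n,p in dict(round=[-.009,.022,.034],square=[-.009,-.022,.034],rimFL=[-.042,.052,.048],rimFR=[-.042,-.052,.048]).items(): print(n,loc(p),(proj("side",loc(p))-[245,170])*5)
```

```text
5.0167 [0.43859277 0.199105   0.31655108] [-0.5339023  -0.5163116  -0.16206587]
round [0.46359348 0.22226688 0.034     ] [[235.3025131  280.76179643]]
square [0.46603423 0.17833463 0.034     ] [[293.97006771 340.67513227]]
rimFL [0.42898015 0.25039013 0.048     ] [[122.29227723 244.58261025]]
rimFR [0.43474919 0.14655026 0.048     ] [[258.41343983 390.69962589]]
```

View pics/p2.png

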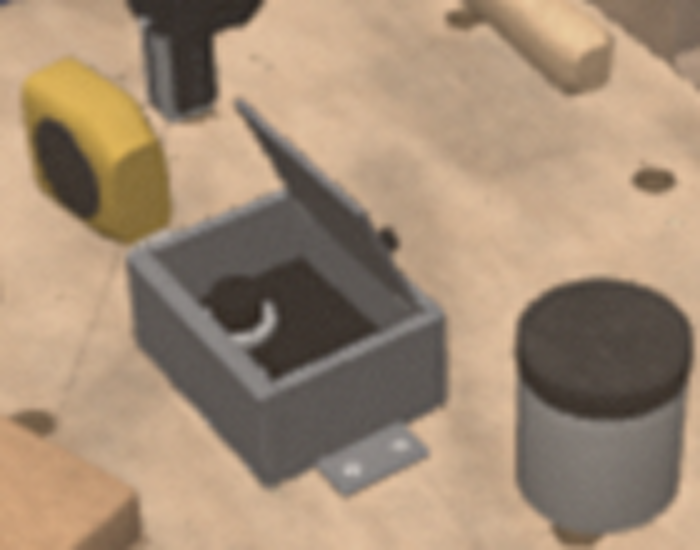

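The cover is open, with the round button visible at about (240,300) and still up; the tape and jar are undisturbed. Next I press the round button.

Call:
jog_arm --commands '[[[-2.1, 2.4, 0], 0], [[-2.1, 2.4, 3], 0], [[-2.1, 2.4, 6], 0], [[-2.1, 2.4, 8.5], 0], [[-2.1, 2.4, 8.5], 0]]'

```text
t: 5.43
ee_pos: [0.4575, 0.224, 0.2279]
orientation: [[-0.998, -0.056, -0.006], [-0.055, 0.998, -0.002], [0.006, -0.002, -1.0]]
wrist_force: [-1.4, -0.3, 0.6]
finger_gap: 0.001
grip_force: 0.0
```

Call:
jog_arm --commands '[[[0, 0, 0.5], 0], [[0, 0, 1.0], 0], [[0, 0, 1.5], 0], [[0, 0, 1.5], 0]]'

```text
t: 5.77
ee_pos: [0.4583, 0.2242, 0.2168]
orientation: [[-0.998, -0.055, 0.001], [-0.055, 0.998, 0.0], [-0.001, 0.0, -1.0]]
wrist_force: [0.4, 0.1, 0.5]
finger_gap: 0.0
grip_force: 0.0
```

Call:
jog_arm --commands '[[[0, 0, 0.4], 0], [[0, 0, 0.8], 0], [[0, 0, 1.1], 0], [[0, 0, 1.1], 0]]'

```text
t: 6.1
ee_pos: [0.4583, 0.2242, 0.2052]
orientation: [[-0.998, -0.055, 0.0], [-0.055, 0.998, 0.0], [-0.0, 0.0, -1.0]]
wrist_force: [-0.1, -0.1, -0.2]
finger_gap: 0.002
grip_force: 0.0
```

Call:
jog_arm --commands '[[[0, 0, 0.2], 0], [[0, 0, 0.4], 0], [[0, 0, 0.4], 0]]'

```text
t: 6.35
ee_pos: [0.4582, 0.2243, 0.2013]
orientation: [[-0.998, -0.056, 0.0], [-0.056, 0.998, 0.0], [-0.0, 0.0, -1.0]]
wrist_force: [0.2, 0.0, -0.8]
finger_gap: -0.0
grip_force: 0.0
```

Call:
jog_arm --commands '[[[0, 0, 0.2], 0], [[0, 0, 0.2], 0]]'

```text
t: 6.52
ee_pos: [0.4582, 0.2243, 0.2002]
orientation: [[-0.998, -0.056, 0.001], [-0.056, 0.998, 0.0], [-0.001, 0.0, -1.0]]
wrist_force: [-2.4, -0.5, 12.8]
finger_gap: 0.001
grip_force: 6.4
```

Run:
```python
from rel import *
b=C["side"]["color"][170:280,245:385]
cv2.imwrite("pics/p3.png",cv2.resize(b,None,fx=5,fy=5,interpolation=2))
s=robot.get_state();print(s["t"],s["ee_pos"],s["wrist_force"],s["torque"])
```

```text
6.6167 [0.45819289 0.22424165 0.20021428] [-1.91184198 -0.85395002 12.68970453] [-0.19942351  0.32305584 -0.02702425]
```

View pics/p3.png

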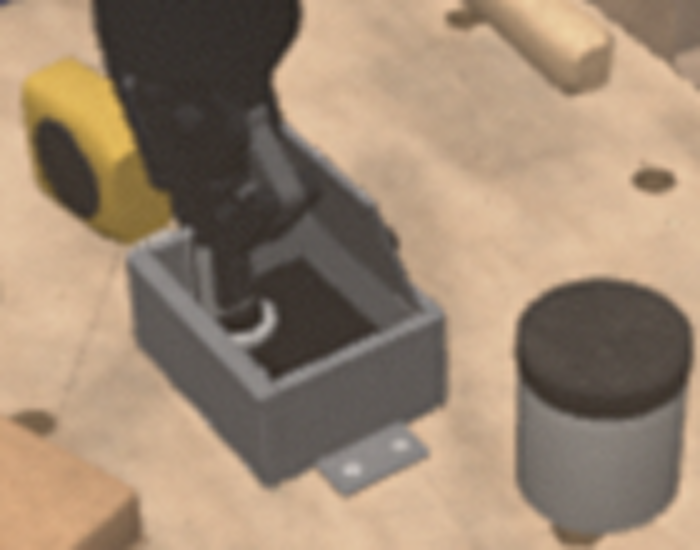

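Call:
jog_arm --commands '[[[0, 0, 0.1], 0], [[0, 0, 0.1], 0]]'

```text
t: 6.78
ee_pos: [0.4581, 0.2242, 0.1999]
orientation: [[-0.998, -0.056, 0.001], [-0.056, 0.998, 0.0], [-0.001, 0.0, -1.0]]
wrist_force: [-4.4, -2.4, 24.8]
finger_gap: 0.005
grip_force: 12.0
```

Call:
jog_arm --commands '[[[0, 0, -3], 0], [[0, 0, -7], 0], [[0, 0, -10.5], 0], [[0, 0, -13], 0], [[0, 0, -13], 0]]'

```text
t: 7.2
ee_pos: [0.4586, 0.2244, 0.3331]
orientation: [[-0.998, -0.056, 0.007], [-0.056, 0.998, 0.002], [-0.007, 0.002, -1.0]]
wrist_force: [0.2, 0.3, 0.3]
finger_gap: -0.001
grip_force: 0.0
```

Call:
jog_arm --commands '[[[-3, -0.8, 0], 0], [[-6, -1.6, 0], 0], [[-7.6, -1.6, 0], 0], [[-7.6, -1.6, 0], 0], [[-7.6, -1.6, 0], 0]]'

```text
t: 7.62
ee_pos: [0.5351, 0.2122, 0.3274]
orientation: [[-0.998, -0.055, -0.002], [-0.055, 0.998, -0.0], [0.002, -0.0, -1.0]]
wrist_force: [-0.6, 0.3, -0.3]
finger_gap: 0.004
grip_force: 0.0
```

Run:
```python
from rel import *
b=C["side"]["color"][170:280,245:385]
cv2.imwrite("pics/p4.png",cv2.resize(b,None,fx=5,fy=5,interpolation=2))
s=robot.get_state();print(s["t"],s["ee_pos"],s["wrist_force"])
```

```text
7.7167 [0.53419218 0.21251507 0.32786879] [ 0.54329356  0.12403445 -0.4725526 ]
```

View pics/p4.png

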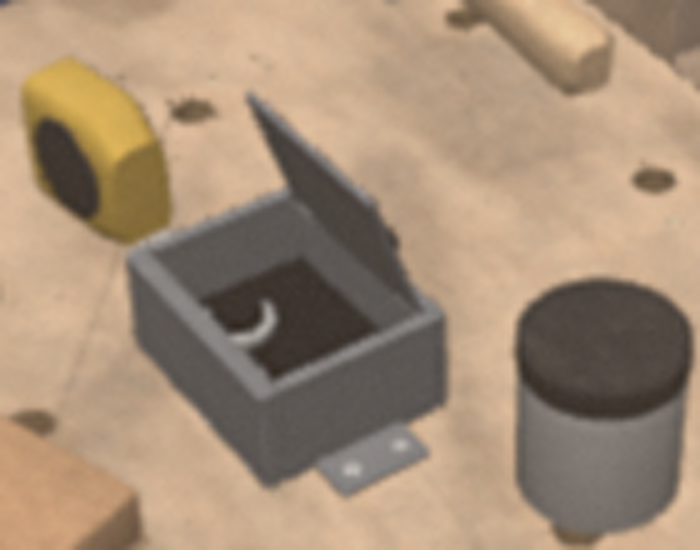

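The round button has gone down (only its collar shows, at (255,320)); the cover stands open. Next I go down behind the cover.

Call:
jog_arm --commands '[[[0, -1, 3], 0], [[0, -1, 5.6], 0], [[1, -1, 5.6], 0], [[2, -1, 5.6], 0], [[2, -1, 5.6], 0]]'

```text
t: 8.13
ee_pos: [0.5134, 0.2016, 0.2735]
orientation: [[-0.998, -0.056, -0.001], [-0.056, 0.998, -0.0], [0.001, -0.0, -1.0]]
wrist_force: [0.2, 0.1, -0.3]
finger_gap: -0.0
grip_force: 0.0
```

Call:
jog_arm --commands '[[[0.6, 0, 0], 0], [[1.2, 0, 0], 0], [[1.2, 0, 0], 0]]'

```text
t: 8.38
ee_pos: [0.5025, 0.2008, 0.2736]
orientation: [[-0.998, -0.056, 0.001], [-0.056, 0.998, 0.0], [-0.001, 0.0, -1.0]]
wrist_force: [-0.2, 0.5, 0.3]
finger_gap: 0.001
grip_force: 0.0
```

Call:
jog_arm --commands '[[[0.6, 0, 0.2], 0], [[1.2, 0, 0.6], 0], [[1.8, 0, 1.1], 0], [[2.4, 0, 1.7], 0], [[2.4, 0, 1.7], 0]]'

```text
t: 8.8
ee_pos: [0.4783, 0.1992, 0.2543]
orientation: [[-0.998, -0.056, -0.003], [-0.056, 0.998, -0.001], [0.003, -0.0, -1.0]]
wrist_force: [-0.2, -0.9, -0.1]
finger_gap: -0.002
grip_force: 0.3
```

Call:
jog_arm --commands '[[[0.6, 0, 0.7], 0], [[0.9, 0, 1.3], 0], [[1.1, 0, 1.9], 0], [[1.2, 0, 2.2], 0], [[1.2, 0, 2.2], 0]]'

```text
t: 9.22
ee_pos: [0.4674, 0.1987, 0.2326]
orientation: [[-0.998, -0.055, -0.002], [-0.055, 0.998, -0.0], [0.002, -0.0, -1.0]]
wrist_force: [-1.3, 0.1, 1.9]
finger_gap: -0.003
grip_force: 0.7
```

Call:
jog_arm --commands '[[[0.3, 0, 0.4], 0], [[0.6, 0, 0.8], 0], [[0.6, 0, 1.1], 0], [[0.6, 0, 1.1], 0]]'

```text
t: 9.55
ee_pos: [0.4615, 0.1984, 0.222]
orientation: [[-0.998, -0.055, -0.001], [-0.055, 0.998, -0.0], [0.001, -0.0, -1.0]]
wrist_force: [-1.1, 0.2, 1.2]
finger_gap: 0.002
grip_force: 0.9
```

Call:
jog_arm --commands '[[[0, 0, 0.2], 0], [[0, 0, 0.35], 0], [[0, 0, 0.35], 0]]'

```text
t: 9.8
ee_pos: [0.4615, 0.1984, 0.2189]
orientation: [[-0.998, -0.055, -0.001], [-0.055, 0.998, -0.0], [0.001, -0.0, -1.0]]
wrist_force: [-1.8, 0.9, 2.2]
finger_gap: 0.005
grip_force: 1.3
```

Call:
jog_arm --commands '[[[0, 0, 0.2], 0], [[0, 0, 0.2], 0]]'

```text
t: 9.97
ee_pos: [0.4614, 0.1984, 0.2175]
orientation: [[-0.998, -0.056, -0.0], [-0.056, 0.998, 0.0], [0.0, 0.0, -1.0]]
wrist_force: [-4.5, -1.2, 13.9]
finger_gap: -0.001
grip_force: 6.7
```

Call:
jog_arm --commands '[[[0, 0, -2], 0], [[0, 0, -6], 0], [[0, 0, -10], 0], [[0, 0, -13], 0], [[0, 0, -13], 0]]'

```text
t: 10.38
ee_pos: [0.4622, 0.1986, 0.3524]
orientation: [[-0.998, -0.056, 0.008], [-0.056, 0.998, 0.002], [-0.009, 0.002, -1.0]]
wrist_force: [0.1, 0.2, 0.2]
finger_gap: 0.002
grip_force: 0.0
```

Call:
jog_arm --commands '[[[0, 3, -4], 0], [[0, 6, -6], 0], [[0, 9, -6], 0], [[0, 9, -6], 0], [[0, 9, -6], 0]]'

```text
t: 10.8
ee_pos: [0.4563, 0.2892, 0.4067]
orientation: [[-0.998, -0.058, 0.0], [-0.058, 0.998, -0.0], [-0.0, -0.0, -1.0]]
wrist_force: [0.6, -0.4, -0.1]
finger_gap: -0.0
grip_force: 0.0
```

Call:
jog_arm --commands '[[[0, 0, 0], 0], [[0, 0, 0], 0], [[0, 0, 0], 0], [[0, 0, 0], 0], [[0, 0, 0], 0]]'

```text
t: 11.22
ee_pos: [0.4569, 0.2877, 0.4069]
orientation: [[-0.999, -0.055, -0.0], [-0.055, 0.999, -0.0], [0.0, -0.0, -1.0]]
wrist_force: [-0.3, -0.4, -0.1]
finger_gap: -0.001
grip_force: 0.0
```

Call:
jog_arm --commands '[[[0, 0, 0], 0], [[0, 0, 0], 0], [[0, 0, 0], 0], [[0, 0, 0], 0], [[0, 0, 0], 0]]'

```text
t: 11.63
ee_pos: [0.4567, 0.2883, 0.4071]
orientation: [[-0.998, -0.056, 0.0], [-0.056, 0.998, 0.0], [-0.0, 0.0, -1.0]]
wrist_force: [0.1, 0.1, 0.2]
finger_gap: -0.0
grip_force: 0.0
```

Run:
```python
from rel import *
b=C["side"]["color"][150:310,200:400]
cv2.imwrite("pics/p5.png",cv2.resize(b,None,fx=3.6,fy=3.6,interpolation=2))
a=cv2.imread("pics/side0.png").astype(int)[150:310,200:400]
m=np.abs(a-b).max(2)>40; ys,xs=np.nonzero(m); print(m.sum(), (xs.min()+200,xs.max()+200,ys.min()+150,ys.max()+150) if m.any() else "")
s=robot.get_state();print(s["t"],s["ee_pos"],s["wrist_force"])
```

```text
0 
11.7333 [0.45665389 0.28825294 0.4070687 ] [-0.89651935 -1.03566791 -0.3498639 ]
```

View pics/p5.png

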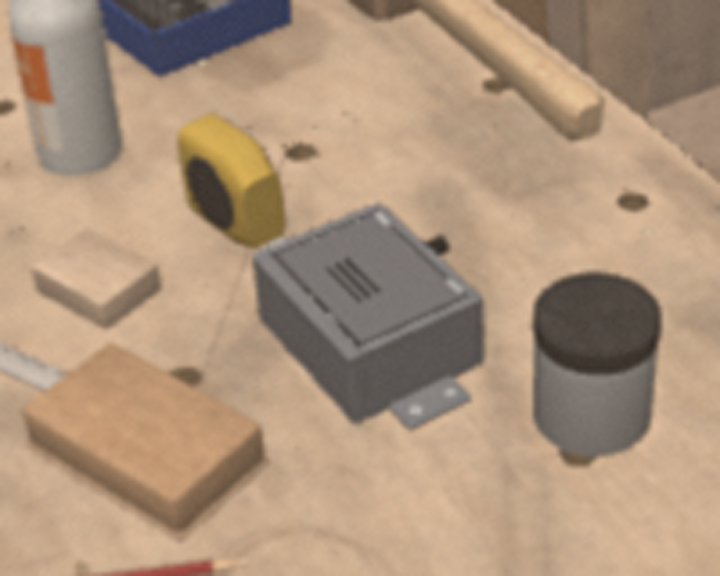

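The cover is flush and latched, and in this view no pixel differs noticeably from the first picture, so nothing round the box has moved. I'm handing the job in.

```bash
python3 -c "
from workcell import robot
print(robot.job_done())"
```

```text
the job is handed in; nothing more can be done
None
```

The job is handed in at about 12 s: the cover was popped open, the round button pushed to its stop without going near the square one, and the cover shut and latched, with the things round the box unmoved in the last side picture.

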